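Latch the spice gate in the masala cupboard

ROBOT

A 7-joint arm with a two-finger parallel gripper is mounted at the origin on the work surface. World frame = base frame: x ahead of the robot, y to its left, z up, the work surface at z = 0. Lengths are in m, angles in rad, forces in N, time in s.
With the tool pointing down it reaches from about 0.425 to 0.925 m from the base axis. Payload 6.8 kg.
Tool frame: the origin (TCP) lies at the very end of the fingers, on their centre line; the grasp point (between the pads) lies 19 mm behind it (bot.grasp_offset is the distance from the TCP to the grasp point, in m); z points along the fingers, y is the direction in which the jaws open and shut (so a half turn about z gives the same grasp; the last joint's range is limited). The gripper opens to 85 mm and grips with 20 to 120 N. Pads are 22 mm wide; open, the fingers measure 114 mm over their backs; the gripper's body (76 mm by 85 mm) begins 54 mm behind the grasp point. The pads swing forward as they close: fully open they stand 13 mm farther back than shut.
Start: joints at [-1.22, 0.477, 0.022, 1.555, -0.011, 1.109, -0.083], TCP at [0.299, 0.605, 0.231] pointing down, gripper open.
Joint ranges: [-2.96, 2.96], [-0.34, 2.1], [-1.41, 1.46], [0.24, 2.44], [-1.37, 4.51], [0.17, 1.92], [-2.96, 2.96]. Speed limits (rad/s): [2.39, 2.39, 3.14, 3.14, 3.14, 3.14, 3.14].

INTERFACE

Orientations are given as a unit quaternion [w, x, y, z].
In Python, from station import monitor, cams, bot, finder gives the robot as it stands.
- The arm moves only by the tool jog_arm, never from a script. Its argument "plan" is a list of rows, each an object of numbers: "x", "y", "z": the shift along the tool's x, y, z as a fraction of full scale; "wx", "wy", "wz": the turn, a rotation vector about the tool's x, y, z as a fraction of full scale. A call has 1 to 12 rows; each row is the pose to reach, as a shift and turn from the pose measured when the call began, along the tool's axes at that moment, turning the shorter way round; what a row does not reach only later rows make up. Full scale, the value 1, is 20 cm for a shift and 180 degrees for a turn. A row lasts 1/12 s, in which the tool goes at most 41.7 mm and 7.16 degrees, less where a joint would pass 70% of its speed; a pose out of reach is approached as far as the arm can. A call with a number of a shift or a turn outside -1 to 1 is refused whole. A call with a gripper value outside its range is refused whole. "hand" is the opening, from -1 (shut) to 1 (fully open), set as the call begins (left out, the last holds). The fingers move at their own pace and stop on an object; "grip_force" is the grip in N (left out, the last holds). Time passes only in rows, so rows that repeat a pose let the fingers close. It gives the time, the measured TCP pose, the force and the opening at its end, in the units of the state.
- monitor.get_obs(): the state, without advancing time (a new reading comes with each control period).
- cams.read_camera(name): name is "scene" or "side" or "wrist"; returns the picture (400x640x3 uint8, red, green, blue); there is no depth.
- cams.get_calibration(name): a dict with "fx", "fy", "cx", "cy" (pixels), "extrinsics" (4x4, takes a point from world to camera coordinates). Camera axes: x right, y down, z forward; pixel columns grow to the right and rows downward; lengths in m; the calibration is good to about 2 mm. The wrist camera is an equidistant fisheye: a pixel r from the principal point sees the ray r / f radians off the axis. A picture is of the moment at which its call begins: read the wrist's pose just before it. get_calibration takes no time and is no camera call; for the wrist camera it gives the pose at the moment of the call.
- bot.hand_in(): hands the job in, once; it reports no verdict.
Trained networks look in the newest picture that a camera, given by its name, has taken for a name from the list of things; names that differ only in an ending like _2 or _b are one class to them, and where a whole thing is asked for, a point or a joint stands for the part that bears it (a point fixed in the world has none). Each returns a list of dicts, best first, with "confidence" (0 to 1); they miss things now and then, are a little off and sometimes report something else, mostly with a low value. They report only what shows in the picture. A call takes as long as a camera call. They do not tell look-alikes from the thing itself.
- finder.find_in(camera, target): "bbox" ([left, top, width, height] in pixels, round what is visible of it).
- finder.place_of(camera, target): "location" ([column, row] in pixels: a listed point, or the origin of a listed thing).
The state is a dict: "t": time; "q": joint angles; "joint_vel": joint speeds; "joint_torque": joint torques, N m; "eef_pos": TCP position; "tool_rot": TCP orientation; "contact_force": force on the tool from outside, world axes, zero at the start; "torque": the same for the moment, N m; "gripper_width": opening from 0.0 (shut) to 1.0 (fully open).
Only numpy, scipy, OpenCV 4.12 (cv2) and the standard library are available. Lean on these libraries where they do the work, as an engineer would, in place of code of your own. Each camera call takes 0.05 s, during which the arm holds its last target. There are 200 camera calls.

TASK

The low teak crib on the cupboard plank has two bays, each with a small swing gate standing ajar. Shut the gate of the bay that holds the wide round masala dabba: lift its steel latch bar over the keeper's front lip, and let it drop fully home in the keeper's notch. Leave the other gate ajar as it stands, leave the dabba where it is, and let go of the latch.

Things in the scene. Friction and masses are not known exactly. Their poses are not given: they have to be found in the camera images.
- crib: fixed teak crib of two open-topped bays, 458 mm wide (y), 245 deep (x), walls 60 high. Origin: plank height, mid-front, on the gate line; x to the back, y to the left bay, z up. Barred gates (185 wide, 87 high) hinge on upright lines at (0, +-0.012) m by the middle post and open toward the robot (-x), 0.35 to 0.8 rad at the start, at most 1 rad; shut they lie along y; they can go 0.05 rad past shut.
- dabba_center (a point): centre (half-way up) of the closed round steel masala dabba, 160 mm in diameter, 70 mm high, standing in one of the bays on its 10 mm floor. The other bay holds a narrow stack of five steel cups, 66 mm in diameter, 93 mm high. All other objects on the plank are bystanders.
- knob_left (a point): centre of the knob (upright round steel pin, 16 mm in diameter, top 20 mm above this point, bar's top edge 24 mm below) on the left gate's latch bar. Bar down: 165 mm from the hinge line, 130 mm above the plank. Latched: at (0, 0.177, 0.130) m in the crib's frame. Site y: along the bar, away from the hinge; z: up the knob. It swings with the gate and rises with the bar (see knob_right).
- knob_right (a point): the same on the right gate; latched at (0, -0.177, 0.130) m in the crib's frame; point y toward the hinge. Both bars: steel, 187 mm long, 8 thick, 12 high, 140 g, turning up (to 0.7 rad) on a cross pin 45 mm from the hinge line, 100 mm above the plank: raised 24 mm, the knob draws back 7 mm to the hinge. The bar falls by itself; the gate needs about 1 N at the knob and stays where left.
- notch_left (a point): middle of the notch floor of the left keeper (steel fork on the crib's outer left post), at (0, 0.217, 0.0935) m in the crib's frame, with its axes. The notch is 26 mm wide in x; keeper 16 mm wide in y. Front lip (-x side, 8 mm thick) rises 12.5 mm above the floor, back stop (+x, 8 mm thick) 30.5 mm. The lip blocks the bar's end unless the knob is lifted more than 9 mm.
- notch_right (a point): the same point of the right keeper, at (0, -0.217, 0.0935) m in the crib's frame. A bar lying in its notch has its underside 94 mm above the plank.
Things that resemble listed ones, but are neither listed nor needed, are in the scene too. What is shaped like the part that bears dabba_center but blue is not meant.

How it is judged:
On the way:
1. the latch bar of the dabba's gate is lifted above the keeper's front lip (knob at least 9 mm above its resting height) (((y of dabba_center in the frame of crib above 0 m and z of knob_left in the frame of crib above 0.139 m) or (y of dabba_center in the frame of crib below 0 m and z of knob_right in the frame of crib above 0.139 m))), for 0.1 s.
At the end, for the whole second after the job is handed in: The dabba's gate is shut with its bar down in the notch: knob within 12 mm of x = 0 in the crib's frame and at most 5 mm above its resting height of 130 mm. The other gate's knob is within 40 mm of its start, the dabba within 30 mm (((y of dabba_center in the frame of crib above 0 m and x of knob_left in the frame of crib between -0.012 and 0.012 m and z of knob_left in the frame of crib below 0.135 m and distance of knob_right from where it was at the start of the episode below 0.04 m and distance of dabba_center from where it was at the start of the episode below 0.03 m) or (y of dabba_center in the frame of crib below 0 m and x of knob_right in the frame of crib between -0.012 and 0.012 m and z of knob_right in the frame of crib below 0.135 m and distance of knob_left from where it was at the start of the episode below 0.04 m and distance of dabba_center from where it was at the start of the episode below 0.03 m))); the robot touches nothing.
It fails at once if the other bay's gate is swung or its bar lifted by more than 60 mm ((y of dabba_center in the frame of crib above 0 m and distance of knob_right from where it was at the start of the episode above 0.06 m) or (y of dabba_center in the frame of crib below 0 m and distance of knob_left from where it was at the start of the episode above 0.06 m)).
It fails at once if the dabba is pushed more than 50 mm (distance of dabba_center from where it was at the start of the episode above 0.05 m).
It also fails if it takes over 35 s, if anything falls off the work surface, if the arm or the gripper's body presses on something with over 40 N, if the wrist force passes 120 N, or if a joint passes its speed limit or range.

## Working session

There is one attempt and no reset: what is moved stays moved. The work goes in short steps, Python scripts to look and compute and a tool call to move; the robot and the scene stay as the last step left them, time stands still between calls to the robot, and variables do not carry over. Pictures are saved under pics/ and viewed, about 8 in all and at most 12, crops included, and the job is handed in when it is done.

Besides the shell and the picture viewer there is one more tool, called after "Call:" as name([rows], argument=value, ...), one row to a line, values as JSON. jog_arm: Moves the arm, as the interface text tells. Shift numbers are shares of 20 cm and turn numbers shares of 180 degrees, none past 1 either way. Its arguments: {"type":"object","properties":{"plan":{"type":"array","items":{"type":"object","properties":{"x":{"type":"number","minimum":-1,"maximum":1},"y":{"type":"number","minimum":-1,"maximum":1},"z":{"type":"number","minimum":-1,"maximum":1},"wx":{"type":"number","minimum":-1,"maximum":1},"wy":{"type":"number","minimum":-1,"maximum":1},"wz":{"type":"number","minimum":-1,"maximum":1}}}},"hand":{"type":"number"},"grip_force":{"type":"number"}},"required":["plan"]}

```bash
mkdir -p pics
cat > h.py <<'E'
from station import monitor, cams, bot, finder
import numpy as np, cv2
E
python3 - <<'E'
from h import *
s=monitor.get_obs();print(s['t'],s['eef_pos'],s['tool_rot'],s['gripper_width'])
ims=[]
for c in ['scene','side']:
    im=cams.read_camera(c);cv2.imwrite(f'pics/{c}0.png',im[:,:,::-1])
    k=cams.get_calibration(c);print(c,k['fx'],k['cx'],k['cy'],np.round(k['extrinsics'],3).tolist())
    for n in ['crib','dabba_center','knob_left','knob_right','notch_left','notch_right']:
        print(n,[(round(d['confidence'],2),np.round(d['location']).tolist()) for d in finder.place_of(c,n)][:4])
print(monitor.get_obs()['t'])
E
```

```text
0.0 [0.29870652 0.60464453 0.23032167] [-1.28664464e-04  2.27377825e-01  9.73806185e-01 -9.06588613e-04] 1.002355583020495
scene 422.5078132232594 316.90702341024934 204.98647530660654 [[-0.642, 0.766, -0.003, 0.308], [0.442, 0.368, -0.818, -0.166], [-0.626, -0.527, -0.575, 1.576], [0.0, 0.0, 0.0, 1.0]]
crib [(0.69, [286.0, 234.0])]
dabba_center [(0.84, [294.0, 264.0]), (0.75, [352.0, 330.0]), (0.68, [304.0, 166.0])]
knob_left [(0.67, [352.0, 200.0])]
knob_right [(0.45, [274.0, 166.0])]
notch_left [(0.67, [354.0, 240.0])]
notch_right [(0.58, [238.0, 184.0])]
side 428.92243442783774 326.8226217198204 201.7491577824514 [[0.938, -0.347, 0.01, -0.471], [-0.207, -0.583, -0.786, 0.226], [0.278, 0.735, -0.618, 0.964], [0.0, 0.0, 0.0, 1.0]]
crib [(0.67, [356.0, 247.0])]
dabba_center [(0.83, [368.0, 152.0]), (0.67, [377.0, 197.0]), (0.6, [266.0, 326.0])]
knob_left [(0.92, [300.0, 184.0])]
knob_right [(0.7, [344.0, 256.0])]
notch_left [(0.56, [325.0, 171.0])]
notch_right [(0.84, [403.0, 283.0])]
0.7
```

View pics/scene0.png

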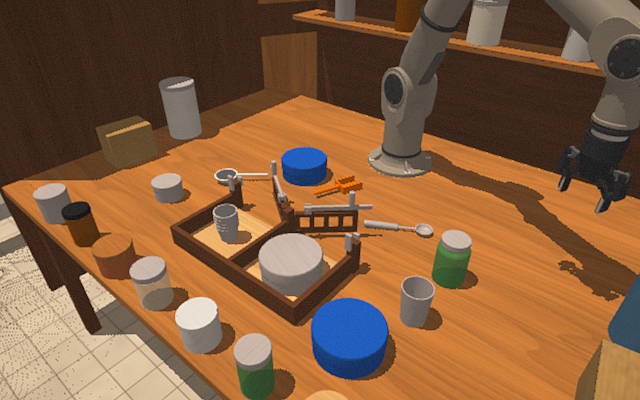

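View pics/side0.png

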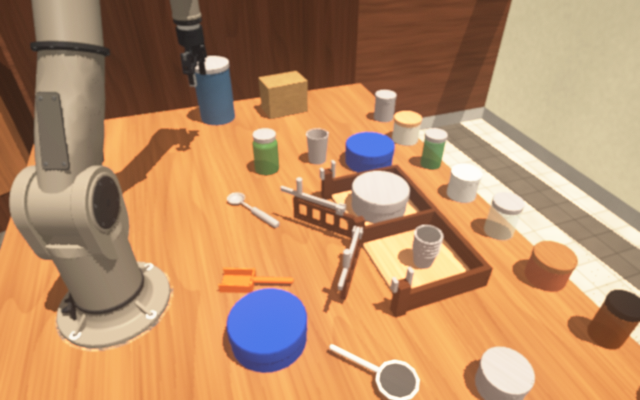

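Pictures 1–2: the steel dabba is at scene (291,262) / side (380,195), in the bay on the +y side, so it's the left gate. Look-alikes are the blue tins at scene (304,166) and (349,335), and small steel tins at (168,188) and (52,203), which are too small and outside the crib. The left gate's knob is at scene (352,200) / side (300,184).

Run:
```python
from h import *
from scipy.optimize import least_squares
P={'crib':((286,234),(356,247)),'dab':((294,264),(377,197)),'kl':((352,200),(300,184)),'kr':((274,166),(344,256)),'nl':((354,240),(325,171)),'nr':((238,184),(403,283))}
K={}
for c in ['scene','side']:
    k=cams.get_calibration(c);K[c]=np.array([[k['fx'],0,k['cx']],[0,k['fy'],k['cy']],[0,0,1]])@np.array(k['extrinsics'])[:3]
pr=lambda c,X:(lambda v:v[:2]/v[2])(K[c]@np.append(X,1))
def tri(a,b):
    X=cv2.triangulatePoints(K['scene'],K['side'],np.array(a,float).reshape(2,1),np.array(b,float).reshape(2,1));X=(X[:3]/X[3]).ravel()
    return X,np.hypot(*(pr('scene',X)-a)),np.hypot(*(pr('side',X)-b))
for n,(a,b) in P.items():print(n,*[np.round(v,3) for v in tri(a,b)])
# joint fit: crib x,y,yaw, gate angles
def model(p):
    x,y,w,gl,gr=p;c,s=np.cos(w),np.sin(w)
    T=lambda q:np.array([x+c*q[0]-s*q[1],y+s*q[0]+c*q[1],q[2]])
    return {'crib':T((0,0,0)),'kl':T((-.165*np.sin(gl),.012+.165*np.cos(gl),.13)),'kr':T((-.165*np.sin(gr),-.012-.165*np.cos(gr),.13)),'nl':T((0,.217,.0935)),'nr':T((0,-.217,.0935))}
def res(p):
    M=model(p);return np.concatenate([np.r_[pr('scene',M[n])-P[n][0],pr('side',M[n])-P[n][1]] for n in M])
r=least_squares(res,[.6,.1,0,.5,.5],loss='soft_l1')
print(r.x);print(np.round(res(r.x).reshape(-1,4),1))
for n,v in model(r.x).items():print(n,np.round(v,3))
x,y,w=r.x[:3];D=tri(*P['dab'])[0]-[x,y,0];print('dab in crib',np.cos(w)*D[0]+np.sin(w)*D[1],-np.sin(w)*D[0]+np.cos(w)*D[1])
ims=[]
for c,n in [('scene','kl'),('side','kl')]:
    im=cv2.imread(f'pics/{c}0.png');u,v=P[n][0 if c=='scene' else 1]
    ims.append(cv2.resize(im[v-60:v+80,u-65:u+65],None,fx=3,fy=3,interpolation=cv2.INTER_CUBIC))
cv2.imwrite('pics/crop.png',np.hstack(ims))
```

```text
crib [ 0.581 -0.024  0.   ] 2.344 2.561
dab [0.695 0.108 0.041] 0.705 0.607
kl [0.475 0.123 0.128] 0.96 0.974
kr [ 0.484 -0.161  0.133] 1.329 1.87
nl [0.574 0.204 0.094] 1.186 1.015
nr [ 0.584 -0.23   0.087] 1.298 1.794
[ 0.57930951 -0.01630206  0.02358039  0.6621166   0.66257168]
[[ 4.5  0.1  0.7 -0.8]
 [ 1.1 -1.3  0.5 -0.3]
 [ 2.  -0.   0.5  1.8]
 [ 0.  -0.9  1.3  1.3]
 [-2.4 -2.  -0.4 -1.4]]
crib [ 0.579 -0.016  0.   ]
kl [0.475 0.123 0.13 ]
kr [ 0.481 -0.161  0.13 ]
nl [0.574 0.201 0.094]
nr [ 0.584 -0.233  0.094]
dab in crib 0.11842933199855228 0.12120156582003588
```

View pics/crop.png

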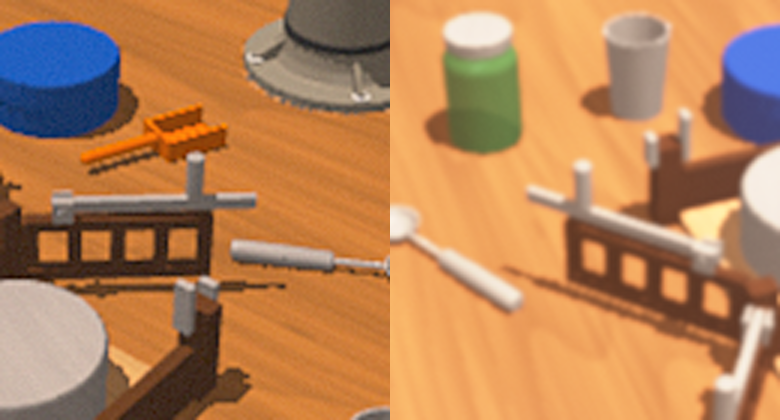

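Confirmed by the crop: the left gate is ajar, with its knob upright at crop (195,175), and the dabba is in that bay. Next I compute the approach.

```bash
cat >> h.py <<'E'
from scipy.spatial.transform import Rotation as R
def row(p,ydir_deg):
    s=monitor.get_obs();q=s['tool_rot'];A=R.from_quat([q[1],q[2],q[3],q[0]])
    a=np.radians(ydir_deg);y=np.array([np.cos(a),np.sin(a),0])
    z=np.array([0,0,-1.]);x=np.cross(y,z);B=R.from_matrix(np.c_[x,y,z])
    return np.round(A.inv().apply(np.array(p)-s['eef_pos'])/.2,3),np.round((A.inv()*B).as_rotvec()/np.pi,4)
E
python3 -c "
from h import *
print(row((.475,.123,.23),39.3))"
```

```text
(array([-1.857, -1.772,  0.007]), array([ 0.    , -0.    ,  0.1356]))
```

Call:
jog_arm([
  {"x":-0.93,"y":-0.89,"z":0},
  {"x":-0.93,"y":-0.89,"z":0},
  {"x":-0.93,"y":-0.89,"z":0},
  {"x":-0.93,"y":-0.89,"z":0},
  {"x":-0.93,"y":-0.89,"z":0},
  {"x":-0.93,"y":-0.89,"z":0},
  {"x":-0.93,"y":-0.89,"z":0},
  {"x":-0.93,"y":-0.89,"z":0},
], hand=0.2)

```text
invalid input at $.plan[0]: expected keys x, y, z, wx, wy, wz
```

```bash
python3 -c "
from h import *
print(row((.475,.123,.23),39.3))"
```

```text
(array([-1.857, -1.772,  0.007]), array([ 0.    , -0.    ,  0.1356]))
```

Call:
jog_arm([
  {"x":-0.93,"y":-0.89,"z":0,"wx":0,"wy":0,"wz":0.07},
  {"x":-0.93,"y":-0.89,"z":0,"wx":0,"wy":0,"wz":0.07},
  {"x":-0.93,"y":-0.89,"z":0,"wx":0,"wy":0,"wz":0.07},
  {"x":-0.93,"y":-0.89,"z":0,"wx":0,"wy":0,"wz":0.07},
  {"x":-0.93,"y":-0.89,"z":0,"wx":0,"wy":0,"wz":0.07},
  {"x":-0.93,"y":-0.89,"z":0,"wx":0,"wy":0,"wz":0.07},
  {"x":-0.93,"y":-0.89,"z":0,"wx":0,"wy":0,"wz":0.07},
  {"x":-0.93,"y":-0.89,"z":0,"wx":0,"wy":0,"wz":0.07},
], hand=0.2)

```text
t: 1.37
eef_pos: [0.3888, 0.3596, 0.2318]
tool_rot: [0.0, 0.336, 0.942, -0.0]
contact_force: [1.5, 0.6, 1.0]
gripper_width: 0.601
```

```bash
python3 -c "
from h import *
print(row((.475,.123,.23),39.3))"
```

```text
(array([-1.082, -0.643,  0.01 ]), array([0.0001, 0.0003, 0.0636]))
```

Call:
jog_arm([
  {"x":-1,"y":-0.62,"z":0,"wx":0,"wy":0,"wz":0.064},
  {"x":-1,"y":-0.62,"z":0,"wx":0,"wy":0,"wz":0.064},
  {"x":-1,"y":-0.62,"z":0,"wx":0,"wy":0,"wz":0.064},
  {"x":-1,"y":-0.62,"z":0,"wx":0,"wy":0,"wz":0.064},
  {"x":-1,"y":-0.62,"z":0,"wx":0,"wy":0,"wz":0.064},
  {"x":-1,"y":-0.62,"z":0,"wx":0,"wy":0,"wz":0.064},
  {"x":-1,"y":-0.62,"z":0,"wx":0,"wy":0,"wz":0.064},
  {"x":-1,"y":-0.62,"z":0,"wx":0,"wy":0,"wz":0.064},
  {"x":-1,"y":-0.62,"z":0,"wx":0,"wy":0,"wz":0.064},
  {"x":-1,"y":-0.62,"z":0,"wx":0,"wy":0,"wz":0.064},
])

```text
t: 2.2
eef_pos: [0.4649, 0.1393, 0.2319]
tool_rot: [0.0, 0.427, 0.904, 0.0]
contact_force: [0.4, -0.2, 0.6]
gripper_width: 0.602
```

Run:
```python
from h import *
print(monitor.get_obs()['eef_pos'])
k=cams.get_calibration('wrist');im=cams.read_camera('wrist');cv2.imwrite('pics/w1.png',im[:,:,::-1])
E=np.array(k['extrinsics']);f=k['fx'];c=np.array([k['cx'],k['cy']])
def proj(X):
    v=E[:3,:3]@X+E[:3,3];r=np.hypot(*v[:2]);return c+f*np.arctan2(r,v[2])*v[:2]/r
def onz(uv,z):
    d=(np.array(uv)-c)/f;t=np.hypot(*d);v=np.r_[d/t*np.sin(t),np.cos(t)];w=E[:3,:3].T@v;o=-E[:3,:3].T@E[:3,3]
    return o+w*(z-o[2])/w[2]
print('pred',proj(np.array([.475,.123,.13])),proj(np.array([.574,.201,.0935])))
for n,z in [('knob_left',.13),('notch_left',.0935),('crib',0),('notch_right',.0935),('knob_right',.13)]:
    for d in finder.place_of('wrist',n):print(n,d['confidence'],d['location'],onz(d['location'],z).round(4))
```

```text
[0.46486963 0.13929547 0.23190517]
pred [318.89371351 217.11271855] [443.55846551 205.22947706]
knob_left 0.61 [312.4, 219.8] [0.4723 0.1176 0.13  ]
notch_left 0.88 [445.4, 208.6] [0.5783 0.1998 0.0935]
crib 0.71 [448.0, 209.4] [0.6364 0.202  0.    ]
crib 0.65 [316.3, 294.6] [ 0.5811 -0.0144  0.    ]
```

View pics/w1.png

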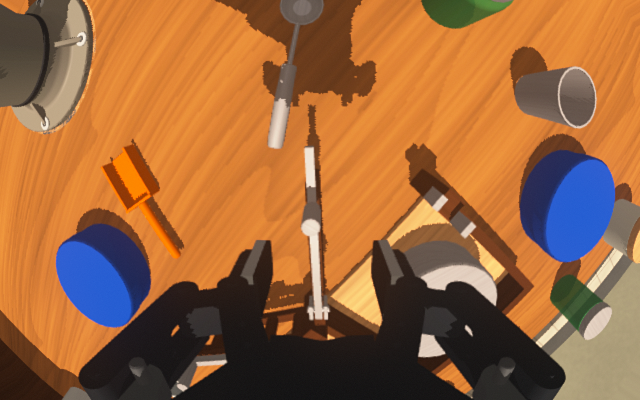

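Picture 4: the wrist view shows the knob top at (311,226), with the bar running vertically to its pivot at (318,312). The knob lies between the fingers and the yaw matches. The fused knob position is about (0.473, 0.120).

```bash
python3 -c "
from h import *
print(row((.473,.120,.19),39.3),row((.473,.120,.117),39.3))"
```

```text
(array([-0.093, -0.025,  0.21 ]), array([ 0.0001,  0.0003, -0.    ])) (array([-0.093, -0.025,  0.575]), array([ 0.0001,  0.0003, -0.    ]))
```

Call:
jog_arm([
  {"x":-0.093,"y":-0.025,"z":0.1,"wx":0,"wy":0,"wz":0},
  {"x":-0.093,"y":-0.025,"z":0.2,"wx":0,"wy":0,"wz":0},
  {"x":-0.093,"y":-0.025,"z":0.3,"wx":0,"wy":0,"wz":0},
  {"x":-0.093,"y":-0.025,"z":0.4,"wx":0,"wy":0,"wz":0},
  {"x":-0.093,"y":-0.025,"z":0.5,"wx":0,"wy":0,"wz":0},
  {"x":-0.093,"y":-0.025,"z":0.57,"wx":0,"wy":0,"wz":0},
  {"x":-0.093,"y":-0.025,"z":0.57,"wx":0,"wy":0,"wz":0},
  {"x":-0.093,"y":-0.025,"z":0.57,"wx":0,"wy":0,"wz":0},
  {"x":-0.093,"y":-0.025,"z":0.57,"wx":0,"wy":0,"wz":0},
])

```text
t: 3.25
eef_pos: [0.4736, 0.1203, 0.1187]
tool_rot: [0.001, 0.428, 0.904, 0.0]
contact_force: [0.3, -0.3, 0.9]
gripper_width: 0.599
```

Run:
```python
from h import *
im=cams.read_camera('wrist')[:,:,::-1];s=cams.read_camera('side')[:,:,::-1]
cv2.imwrite('pics/w2.png',np.hstack([cv2.resize(im[150:350,220:420],(400,400)),cv2.resize(s[130:255,230:355],(400,400))]))
```

```text
(no output)
```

View pics/w2.png

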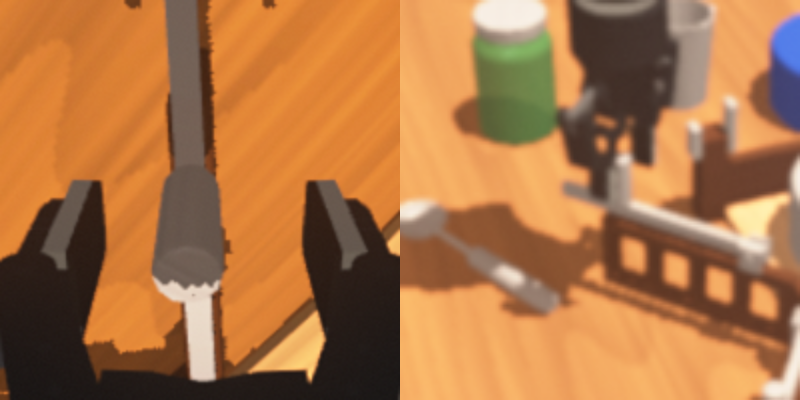

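Picture 5: the knob stands between the open jaws, at crop (190,230) in the wrist view. I'll check how well it's centred along the bar numerically.

```bash
cat >> h.py <<'E'
def wcal():
    k=cams.get_calibration('wrist');E=np.array(k['extrinsics']);f=k['fx'];c=np.array([k['cx'],k['cy']])
    def proj(X):
        v=E[:3,:3]@np.array(X)+E[:3,3];r=np.hypot(*v[:2]);return c+f*np.arctan2(r,v[2])*v[:2]/r
    return proj
def pproj(c,X):
    k=cams.get_calibration(c);v=(np.array(k['extrinsics'])@np.r_[X,1])[:3];return [k['fx']*v[0]/v[2]+k['cx'],k['fy']*v[1]/v[2]+k['cy']]
E
python3 - <<'E'
from h import *
p=wcal();e=monitor.get_obs()['eef_pos'];x,y=e[:2]
for z in (.106,.13,.15):
  a=p((x,y,z));b=np.array(pproj('side',(x,y,z)));print(z,'wcrop',(a-[220,150])*2,'sidecrop',(b-[230,130])*3.2+[400,0])
u=R.from_euler('z',129.3,degrees=True).apply([.01,0,0]);print('10mm outward',(p((x+u[0],y+u[1],.15))-[220,150])*2)
for c in('wrist','side','scene'):
  if c=='scene':cams.read_camera(c)
  print(c,finder.place_of(c,'knob_left')[:1], p((x,y,.13)) if c=='wrist' else pproj(c,(x,y,.13)))
E
```

```text
0.106 wcrop [204.24274204 186.80802564] sidecrop [626.85355949 198.0754756 ]
0.13 wcrop [204.65845353 230.08639008] sidecrop [626.02889209 174.20663137]
0.15 wcrop [205.10173233 276.29051773] sidecrop [625.32454652 153.82033448]
10mm outward [205.17835683 237.01790426]
wrist [{'location': [317.7, 267.0], 'confidence': 0.57}] [322.32922677 265.04319504]
side [{'location': [299.2, 185.4], 'confidence': 0.59}] [np.float64(300.63402877670813), np.float64(184.43957230345188)]
scene [{'location': [350.8, 200.1], 'confidence': 0.81}] [np.float64(352.32493216655706), np.float64(198.17546365787524)]
```

Centred within about 1 mm along the bar and 4 mm across it. Closing will take up the rest.

Call:
jog_arm([
  {"x":0,"y":0,"z":0.01,"wx":0,"wy":0,"wz":0},
  {"x":0,"y":0,"z":0.01,"wx":0,"wy":0,"wz":0},
  {"x":0,"y":0,"z":0.01,"wx":0,"wy":0,"wz":0},
  {"x":0,"y":0,"z":0.01,"wx":0,"wy":0,"wz":0},
  {"x":0,"y":0,"z":0.01,"wx":0,"wy":0,"wz":0},
  {"x":0,"y":0,"z":0.01,"wx":0,"wy":0,"wz":0},
  {"x":0,"y":0,"z":0.01,"wx":0,"wy":0,"wz":0},
  {"x":0,"y":0,"z":0.01,"wx":0,"wy":0,"wz":0},
], hand=-1, grip_force=25)

```text
t: 4.22
eef_pos: [0.4733, 0.1202, 0.1165]
tool_rot: [0.001, 0.428, 0.904, 0.0]
contact_force: [-1.4, 0.1, 2.0]
gripper_width: 0.178
```

Run:
```python
from h import *
s=monitor.get_obs();e=s['eef_pos'];print(s['t'],e)
h=np.array([.579,-.004]);print('r',np.hypot(*(e[:2]-h)))
# lift 20mm: radial draw back 5.5mm
u=(e[:2]-h)/np.hypot(*(e[:2]-h));r=np.hypot(*(e[:2]-h));a0=np.degrees(np.arctan2(u[1],u[0]));print('ang',a0)
print('lift',row((*(h+u*(r-.0025)),e[2]+.01),39.3),row((*(h+u*(r-.0055)),e[2]+.02),39.3))
rr=r-.0055
for a in np.linspace(a0,91.35,9)[1:]:
    t=np.radians(a);print(round(a,1),*row((h[0]+rr*np.cos(t),h[1]+rr*np.sin(t),e[2]+.02),39.3+a-a0))
```

```text
4.2167 [0.47325467 0.12022905 0.11653812]
r 0.16314083396354528
ang 130.40484805663212
lift (array([-0.013,  0.   , -0.05 ]), array([ 0.0004,  0.0003, -0.    ])) (array([-0.028,  0.001, -0.1  ]), array([ 0.0004,  0.0003, -0.    ]))
125.5 [-0.029  0.068 -0.1  ] [0.0004 0.0002 0.0271]
120.6 [-0.036  0.135 -0.1  ] [0.0004 0.0002 0.0542]
115.8 [-0.049  0.2   -0.1  ] [0.0005 0.0002 0.0813]
110.9 [-0.068  0.265 -0.1  ] [0.0005 0.0002 0.1084]
106.0 [-0.092  0.328 -0.099] [0.0005 0.0002 0.1356]
101.1 [-0.121  0.388 -0.099] [0.0005 0.0002 0.1627]
96.2 [-0.155  0.446 -0.099] [5.000e-04 1.000e-04 1.898e-01]
91.4 [-0.194  0.501 -0.099] [5.000e-04 1.000e-04 2.169e-01]
```

Knob gripped (15 mm opening). Lift it 22 mm.

Call:
jog_arm([
  {"x":-0.006,"y":0,"z":-0.025,"wx":0,"wy":0,"wz":0},
  {"x":-0.013,"y":0,"z":-0.05,"wx":0,"wy":0,"wz":0},
  {"x":-0.02,"y":0,"z":-0.08,"wx":0,"wy":0,"wz":0},
  {"x":-0.03,"y":0,"z":-0.11,"wx":0,"wy":0,"wz":0},
  {"x":-0.03,"y":0,"z":-0.11,"wx":0,"wy":0,"wz":0},
  {"x":-0.03,"y":0,"z":-0.11,"wx":0,"wy":0,"wz":0},
])

```text
t: 4.72
eef_pos: [0.4781, 0.1144, 0.1392]
tool_rot: [0.002, 0.429, 0.903, 0.001]
contact_force: [4.6, -4.5, -4.7]
gripper_width: 0.181
```

Run:
```python
from h import *
s=monitor.get_obs();e=s['eef_pos'];print(s['t'],e,s['contact_force'])
h=np.array([.579,-.004]);d=e[:2]-h;rr=.1575;a0=np.degrees(np.arctan2(d[1],d[0]));print(a0,np.hypot(*d))
for a in np.linspace(a0,91.35,10)[1:]:
    t=np.radians(a);print(round(a,1),*row((h[0]+rr*np.cos(t),h[1]+rr*np.sin(t),.138),39.3+a-a0))
c=np.hstack([cams.read_camera(n)[r:r+130,k:k+130,::-1] for n,r,k in(('side',120,240),('scene',140,270))])
cv2.imwrite('pics/l.png',cv2.resize(c,None,fx=3,fy=3))
```

```text
4.7167 [0.47809846 0.11439009 0.13919324] [ 4.56844048 -4.49232966 -4.71208869]
130.44030147220283 0.15555492813972688
126.1 [0.009 0.059 0.006] [0.0008 0.0008 0.0237]
121.8 [0.003 0.119 0.006] [0.0009 0.0008 0.0478]
117.4 [-0.007  0.178  0.006] [0.0009 0.0008 0.0719]
113.1 [-0.021  0.236  0.007] [0.0009 0.0007 0.0961]
108.7 [-0.04   0.292  0.007] [0.001  0.0007 0.1202]
104.4 [-0.063  0.347  0.007] [0.001  0.0007 0.1443]
100.0 [-0.09   0.401  0.007] [0.001  0.0006 0.1684]
95.7 [-0.121  0.452  0.007] [0.001  0.0006 0.1926]
91.4 [-0.156  0.5    0.008] [0.0011 0.0005 0.2167]
```

View pics/l.png

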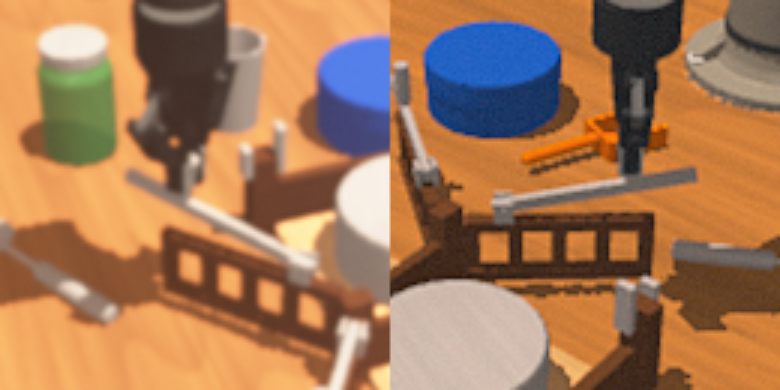

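Picture 6: the bar is clearly raised and held. Swing now, easing the lift down to about 17 mm so the bar stays below the back stop's top.

Call:
jog_arm([
  {"x":0.003,"y":0.059,"z":0.006,"wx":0,"wy":0,"wz":0.024},
  {"x":0.0,"y":0.119,"z":0.01,"wx":0,"wy":0,"wz":0.048},
  {"x":-0.01,"y":0.178,"z":0.015,"wx":0,"wy":0,"wz":0.072},
  {"x":-0.023,"y":0.236,"z":0.02,"wx":0,"wy":0,"wz":0.096},
  {"x":-0.041,"y":0.292,"z":0.025,"wx":0,"wy":0,"wz":0.12},
  {"x":-0.063,"y":0.347,"z":0.025,"wx":0,"wy":0,"wz":0.144},
  {"x":-0.09,"y":0.401,"z":0.025,"wx":0,"wy":0,"wz":0.168},
  {"x":-0.121,"y":0.452,"z":0.025,"wx":0,"wy":0,"wz":0.193},
  {"x":-0.156,"y":0.5,"z":0.025,"wx":0,"wy":0,"wz":0.217},
  {"x":-0.156,"y":0.5,"z":0.025,"wx":0,"wy":0,"wz":0.217},
  {"x":-0.156,"y":0.5,"z":0.025,"wx":0,"wy":0,"wz":0.217},
  {"x":-0.156,"y":0.5,"z":0.025,"wx":0,"wy":0,"wz":0.217},
])

```text
t: 5.82
eef_pos: [0.5751, 0.1548, 0.1348]
tool_rot: [0.001, 0.705, 0.709, 0.002]
contact_force: [0.9, 3.7, 2.5]
gripper_width: 0.18
```

Run:
```python
from h import *
s=monitor.get_obs();e=s['eef_pos'];print(s['t'],e,s['contact_force'],row((.575,.1605,.117),1.35))
c=np.hstack([cams.read_camera(n)[r:r+130,k:k+130,::-1] for n,r,k in(('side',110,260),('scene',160,270))])
cv2.imwrite('pics/m.png',cv2.resize(c,None,fx=3,fy=3))
```

```text
5.8167 [0.57507709 0.15477124 0.13481963] [0.88289613 3.67205219 2.54923192] (array([ 0.029, -0.001,  0.089]), array([ 0.0013, -0.0003, -0.0055]))
```

View pics/m.png

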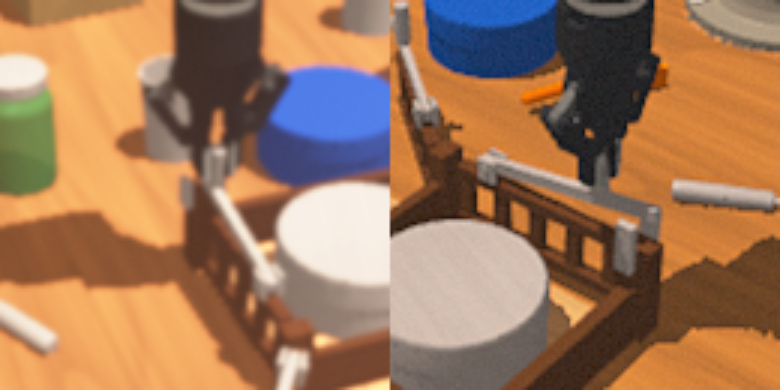

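Picture 7: the gate is about shut, with the bar end over the keeper at scene crop (645,215). Lower gently.

Call:
jog_arm([
  {"x":0.008,"y":0.003,"z":0.02,"wx":0,"wy":0,"wz":0},
  {"x":0.015,"y":0.003,"z":0.04,"wx":0,"wy":0,"wz":0},
  {"x":0.02,"y":0.003,"z":0.055,"wx":0,"wy":0,"wz":0},
  {"x":0.024,"y":0.003,"z":0.07,"wx":0,"wy":0,"wz":0},
  {"x":0.029,"y":0.003,"z":0.085,"wx":0,"wy":0,"wz":0},
  {"x":0.029,"y":0.003,"z":0.085,"wx":0,"wy":0,"wz":0},
  {"x":0.029,"y":0.003,"z":0.085,"wx":0,"wy":0,"wz":0},
])

```text
t: 6.5
eef_pos: [0.5754, 0.1609, 0.1176]
tool_rot: [0.001, 0.705, 0.709, 0.002]
contact_force: [-1.8, 4.4, 1.8]
gripper_width: 0.177
```

Run:
```python
from h import *
s=monitor.get_obs();e=s['eef_pos'];print(s['t'],e,s['contact_force'])
c=np.hstack([cams.read_camera(n)[r:r+130,k:k+130,::-1] for n,r,k in(('side',110,260),('scene',160,270))])
cv2.imwrite('pics/n.png',cv2.resize(c,None,fx=3,fy=3))
```

```text
6.5 [0.57535997 0.16093351 0.11756316] [-1.79499488  4.36958129  1.80332696]
```

View pics/n.png

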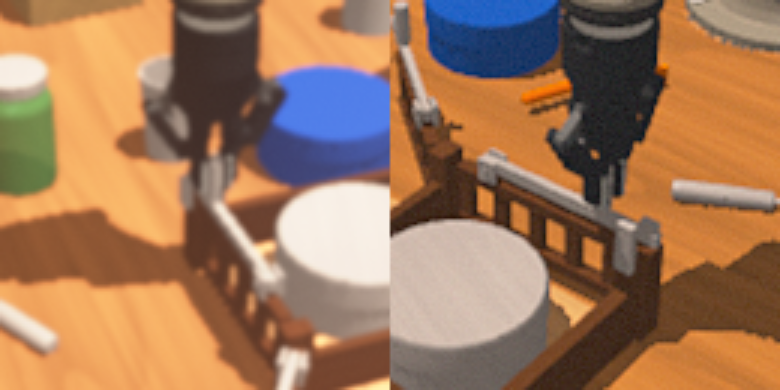

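Picture 8: the bar is down between the lip and the back stop. Open, then retreat upward.

Call:
jog_arm([
  {"x":0,"y":0,"z":0,"wx":0,"wy":0,"wz":0},
  {"x":0,"y":0,"z":0,"wx":0,"wy":0,"wz":0},
  {"x":0,"y":0,"z":0,"wx":0,"wy":0,"wz":0},
  {"x":0,"y":0,"z":0,"wx":0,"wy":0,"wz":0},
  {"x":0,"y":0,"z":0,"wx":0,"wy":0,"wz":0},
  {"x":0,"y":0,"z":-0.1,"wx":0,"wy":0,"wz":0},
  {"x":0,"y":0,"z":-0.25,"wx":0,"wy":0,"wz":0},
  {"x":0,"y":0,"z":-0.4,"wx":0,"wy":0,"wz":0},
  {"x":0,"y":0,"z":-0.6,"wx":0,"wy":0,"wz":0},
  {"x":0,"y":0,"z":-0.7,"wx":0,"wy":0,"wz":0},
  {"x":0,"y":0,"z":-0.7,"wx":0,"wy":0,"wz":0},
  {"x":0,"y":0,"z":-0.7,"wx":0,"wy":0,"wz":0},
], hand=0)

```text
t: 7.6
eef_pos: [0.5756, 0.1606, 0.259]
tool_rot: [0.001, 0.705, 0.709, 0.003]
contact_force: [0.0, 1.0, -0.0]
gripper_width: 0.5
```

Run:
```python
from h import *
s=monitor.get_obs();print(s['t'],s['eef_pos'],s['contact_force'],s['gripper_width'])
c=[]
uv={}
for n,r,k in(('side',110,260),('scene',160,270)):
    c.append(cams.read_camera(n)[r:r+130,k:k+130,::-1])
    for t,X in(('knob_left',(.575,.161,.13)),('knob_right',(.481,-.161,.13)),('dabba_center',(.695,.108,.045))):
        print(n,t,[d['location'] for d in finder.place_of(n,t)],np.round(pproj(n,X),1))
cv2.imwrite('pics/o.png',cv2.resize(np.hstack(c),None,fx=3,fy=3))
```

```text
7.6 [0.5755537  0.16062134 0.25896735] [ 0.00186159  0.98886517 -0.00251933] 0.500272723824391
side knob_left [[331.4, 169.3]] [331.7 168.8]
side knob_right [[347.0, 258.5]] [344.5 258. ]
side dabba_center [[266.6, 326.3], [365.9, 149.6]] [377.7 195.9]
scene knob_left [[342.2, 222.8]] [341.6 221.5]
scene knob_right [[276.2, 167.4]] [275.9 165.9]
scene dabba_center [[294.5, 266.9], [300.7, 166.6], [350.5, 334.4]] [294.7 262.7]
```

View pics/o.png

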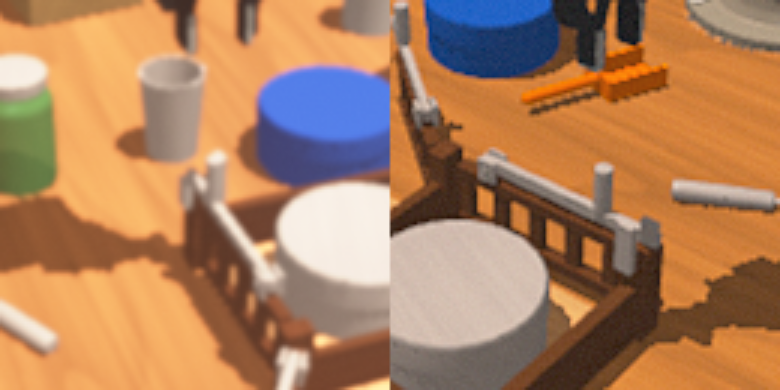

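Picture 9: the bar lies in the notch behind the lip, and the knob is within about 1.5 px of the latched position in both views. The other gate and the dabba haven't moved, and the gripper is clear.

```bash
python3 -c "
from h import *
print(bot.hand_in())"
```

```text
the job is handed in; nothing more can be done
None
```

I shut and latched the left gate, the one on the steel dabba's bay, and handed the job in. I gripped its latch knob, raised it about 22 mm, swung the gate shut, lowered the bar into the keeper's notch, and let go. It took about 8 s of the 35 s allowed, and no verdict was reported.

The last checks, made just before handing in:
- **Latch:** the left knob shows within about 1.5 px of its latched position in both the scene and side cameras. In the final picture the bar lies down between the lip and the back stop.
- **Other gate:** the right knob is within about 3 px of its fitted start, so it has not noticeably moved.
- **Dabba:** the scene camera's network puts it about 3 px from where it was first found. The side camera's network missed it this time and reported only the blue tins, but the picture shows it in place.
- **Gripper:** it is open and about 11 cm above the knob. Residual force reads about 1 N, which looks like sensor offset, since nothing is near it.

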